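# Change the glaze pots over and stack the boxed batch

## Robot

A 7-joint arm with a two-finger parallel gripper is mounted at the origin on the work surface. World frame = base frame: x ahead of the robot, y to its left, z up, the work surface at z = 0. Lengths are in m, angles in rad, forces in N, time in s.
With the tool pointing down it reaches from about 0.425 to 0.875 m from the base axis. Payload 8.4 kg.
Tool frame: the origin (TCP) lies midway between the tips of the shut fingers; the grasp point (between the pads) lies r.grasp_offset behind it (r.grasp_offset is the distance from the TCP to the grasp point, in m); z points along the fingers, y is the line along which they close (so a half turn about z gives the same grasp; the last joint's range is limited). The gripper opens to 87 mm and grips with 3 to 60 N. Pads are 19 mm wide; open, the fingers measure 117 mm over their backs; the gripper's body (75 mm by 190 mm) begins 51 mm behind the grasp point.
Start: joints at [-1.432, 0.333, 0.04, 1.465, -0.013, 1.343, -0.059], TCP at [0.153, 0.632, 0.223] pointing down, gripper open.
Joint ranges: [-2.58, 2.58], [-0.38, 2.09], [-1.3, 1.39], [0.25, 2.4], [-1.5, 4.64], [0.08, 2.09], [-2.65, 2.65]. Speed limits (rad/s): [2.22, 2.22, 2.79, 2.79, 3.14, 3.14, 3.14].

## Interface

Orientations are given as a unit quaternion [x, y, z, w].
In Python, from cell import read_state, cams, finish_job, r gives the robot as it stands.
- The arm moves only by the tool jog_arm, never from a script. Its argument "targets" is one flat list of numbers, 5 for each row, row after row: the shift along the tool's x, y, z as a fraction of full scale, then the turn about the tool's z as a fraction of full scale, then the opening, from 0 (shut) to 1 (fully open). A call has 1 to 20 rows; each row is the pose to reach, as a shift and turn from the pose commanded when the call began, along the tool's axes at that moment; what a row does not reach only later rows make up. Full scale, the value 1, is 10 cm for a shift and 120 degrees for a turn. A row lasts 1/10 s, in which the tool goes at most 50 mm and 8.59 degrees, less where a joint would pass 70% of its speed; a pose out of reach is approached as far as the arm can. A call with a number of a shift or a turn outside -1 to 1 is refused whole. A call with a gripper value outside its range is refused whole. The fingers move at their own pace and stop on an object; "squeeze" is the grip in N (left out, the last holds). Time passes only in rows, so rows that repeat a pose let the fingers close. It gives the time, the measured TCP pose, the force, the opening and the grip force at its end, in the units of the state.
- read_state(): the state, without advancing time (a new reading comes with each control period).
- cams.read_camera(name): name is "scene" or "top"; returns the picture (400x640x3 uint8, red, green, blue); there is no depth.
- cams.camera_params(name): a dict with "fx", "fy", "cx", "cy" (pixels), "world_to_cam" (4x4, takes a point from world to camera coordinates). Camera axes: x right, y up, looking along -z (the intrinsics and any distortion apply to the point x, -y, -z); pixel columns grow to the right and rows downward; lengths in m; the calibration is good to about 2 mm. A picture is of the moment at which its call begins. camera_params takes no time and is no camera call.
- finish_job(): hands the job in; it is judged then, once.
The state is a dict: "clock": time; "joint_pos": joint angles; "joint_vel": joint speeds; "joint_torque": joint torques, N m; "ee_pos": TCP position; "tool_rot": TCP orientation; "wrist_force": force on the tool from outside, world axes, zero at the start; "ft_torque": the same for the moment, N m; "finger_gap": finger opening in m; "grasp_force": force on a finger pad.
Only numpy, scipy, OpenCV 4.12 (cv2) and the standard library are available. Lean on these libraries where they do the work, as an engineer would, in place of code of your own. Each camera call takes 0.05 s, during which the arm holds its last target. There are 200 camera calls.

## Task

The chocolate glaze is finished and strawberry is next: switch the hob's heat lever fully off, slide the chocolate pot off the red cooking ring to stand centred on the white keep-warm ring, then slide the strawberry pot centred onto the red ring, and only then switch the heat fully on again. Slide the pots, never lift them off the glass. Stack all the closed cartons of the finished batch, flat and squarely in one column on the yellow patch of the pick-up board (at any time, in any order), and leave everything else where it is.

Things in the scene. Friction and masses are not known exactly. Their poses are not given: they have to be found in the camera images.
- hob: flat glass hob, fixed to the worktop: black glass 290 mm (x) by 320 mm (y) with a 90 mm wide steel control strip along its +y side, top surface 8 mm above the worktop. Origin: middle of the black glass, at worktop level. It carries three coloured ring marks in a triangle, about 152 mm between centres; which colour is where changes.
- pot_chocolate: the dark brown chocolate glaze pot: closed cylinder 112 mm across, 50 mm tall, fixed lid (top 60 mm above base), rigid steel arch over it whose black grip bar runs along the pot's x axis: 102 mm long, 16 mm wide (y), 16 mm high, its middle 86 mm above the base. 0.6 kg; slides on the glass (friction 0.45). Origin: centre of underside, z up. It starts on the red ring.
- pot_strawberry: the pink strawberry glaze pot: closed cylinder 112 mm across, 50 mm tall, fixed lid (top 60 mm above base), rigid steel arch over it whose black grip bar runs along the pot's x axis: 102 mm long, 16 mm wide (y), 16 mm high, its middle 86 mm above the base. 0.6 kg; slides on the glass (friction 0.45). Origin: centre of underside, z up. It starts on the blue ring.
- ring_cook_centre (a point): centre of the red ring mark (the cooking place) on the hob glass; ring 136 mm outside diameter, printed flat, so 12 mm of it shows all round a centred pot.
- ring_warm_centre (a point): centre of the white ring mark (the keep-warm place) on the hob glass, same size; empty at the start.
- ring_park_centre (a point): centre of the blue ring mark (the waiting place) on the hob glass, same size.
- heat (a joint): heat lever of the hob, a red 80 mm toggle on a small grey block on the steel strip. 1.0 rad: leaning away from the robot (towards the hob's +x) = ON, 0: leaning towards the robot (the hob's -x) = OFF. It turns about the hob's y axis and stays where it is left. Starts on, at 0.88 to 1.0.
- heat_tip (a point): the free tip (round end) of the heat lever; the lever is pushed there, along the hob's x axis.
- board: wooden pick-up board fixed to the worktop, 150 mm (its x) by 84 mm (its y), top 8 mm above the worktop, with a yellow 130 x 54 mm patch, the size of a carton, in its middle. Origin: centre of its underside.
- carton1: closed pink bakery carton with a white band and a white round seal on top, rigid, 130 mm (its x) by 54 mm (its y) by 50 mm tall, about 0.16 kg; origin: centre of its underside, z up. Two to four of these four cartons are present; all are alike.
- carton2: closed pink bakery carton with a white band and a white round seal on top, rigid, 130 mm (its x) by 54 mm (its y) by 50 mm tall, about 0.16 kg; origin: centre of its underside, z up. Two to four of these four cartons are present; all are alike.
- carton3: closed pink bakery carton with a white band and a white round seal on top, rigid, 130 mm (its x) by 54 mm (its y) by 50 mm tall, about 0.16 kg; origin: centre of its underside, z up. Two to four of these four cartons are present; all are alike.
- carton4: closed pink bakery carton with a white band and a white round seal on top, rigid, 130 mm (its x) by 54 mm (its y) by 50 mm tall, about 0.16 kg; origin: centre of its underside, z up. Two to four of these four cartons are present; all are alike.
- sprinkle_jar: closed glass jar of sprinkles, red cap, 52 mm across, 75 mm tall; a bystander, to be left where it is. Origin: underside centre.
- mixing_bowl: steel mixing bowl, 120 mm across, 55 mm tall; a bystander, to be left where it is. Origin: underside centre.
- spatula: spatula lying flat along its x axis; a bystander, to be left where it is. Origin: underside.
- mug: blue mug, 76 mm across, 85 mm tall; a bystander, to be left where it is. Origin: underside centre.
- sample_doughnut: pink-iced doughnut, 90 mm across, 26 mm thick; a bystander, to be left where it is. Origin: underside centre.
There are look-alikes about, which are no part of the job. Several things have the shape of the board; the one meant has the colours described above. Leave any orange look-alike of the carton3 alone.

How it is judged:
On the way, in this order (a step that is already met when the one before it is completed fails the run):
1. the heat lever is off (value of joint heat below 0.2 rad), for 0.2 s.
2. with the heat off, the chocolate pot stands on the white ring (value of joint heat below 0.2 rad and horizontal distance between pot_chocolate and ring_warm_centre below 0.015 m and z of pot_chocolate in the frame of hob below 0.012 m and linear speed of pot_chocolate below 0.03 m/s), for 0.2 s.
3. with the heat off, the strawberry pot stands on the red ring (value of joint heat below 0.2 rad and horizontal distance between pot_strawberry and ring_cook_centre below 0.015 m and z of pot_strawberry in the frame of hob below 0.012 m and linear speed of pot_strawberry below 0.03 m/s), for 0.2 s.
4. the heat lever is on again (value of joint heat above 0.8 rad), for 0.2 s.
At the end, for the whole second after the job is handed in: Chocolate pot within 15 mm of the white ring's centre, strawberry pot within 15 mm of the red ring's centre, both on the glass; heat above 0.8 rad; each carton present flat in one column on the board, within 12 mm of its centre seen from above and 0.12 rad of its length; all at rest (horizontal distance between pot_chocolate and ring_warm_centre below 0.015 m and z of each of pot_chocolate, pot_strawberry in the frame of hob below 0.012 m and linear speed of each of pot_chocolate, pot_strawberry below 0.03 m/s and horizontal distance between pot_strawberry and ring_cook_centre below 0.015 m and value of joint heat above 0.8 rad and horizontal distance between each of carton1, carton2, carton3, carton4 and board below 0.012 m and angle between the x axis of each of carton1, carton2, carton3, carton4 and the x axis of board, either way round below 0.12 rad and angle between each of carton1, carton2, carton3, carton4's own z axis and vertical below 0.08 rad and linear speed of each of carton1, carton2, carton3, carton4 below 0.02 m/s); the robot touches nothing.
It fails at once if a pot is lifted off the hob (base more than 12 mm above the glass) or tipped over (pot_chocolate) (z of pot_chocolate in the frame of hob above 0.02 m or angle between pot_chocolate's own z axis and vertical above 0.5 rad).
It fails at once if a pot is lifted off the hob (base more than 12 mm above the glass) or tipped over (pot_strawberry) (z of pot_strawberry in the frame of hob above 0.02 m or angle between pot_strawberry's own z axis and vertical above 0.5 rad).
It fails at once if a bystander is moved by more than 50 mm (distance of any of sprinkle_jar, mixing_bowl, spatula, mug, sample_doughnut from where it was at the start of the episode above 0.05 m).
Of carton1, carton2, carton3, carton4 only 2 to 4 are there at a start; the rules pass over those that are not, and their reading is None.
At some moment in a run one of pot_chocolate, pot_strawberry may be knocked a few centimetres aside while the robot is not near it.
Once in a run the grip may slacken for a moment while it holds something.
It also fails if it takes over 210 s, if anything falls off the work surface, if the arm or the gripper's body presses on something with over 40 N, if the wrist force passes 120 N, or if a joint passes its speed limit or range.

## Working session

There is one attempt and no reset: what is moved stays moved. The work goes in short steps, Python scripts to look and compute and a tool call to move; the robot and the scene stay as the last step left them, time stands still between calls to the robot, and variables do not carry over. Pictures are saved under pics/ and viewed, at most 14 in all, crops included, and the job is handed in when it is done.

Besides the shell and the picture viewer there is one more tool, called after "Call:" as name(argument=value, ...), one argument or row to a line, values as JSON. jog_arm: Moves the arm, as the interface text tells. Shift numbers are shares of 10 cm and turn numbers shares of 120 degrees, none past 1 either way. Its arguments: {"type":"object","properties":{"targets":{"type":"array"},"squeeze":{"type":"number"}},"required":["targets"]}

```bash
mkdir -p pics; ls
python3 - <<'E'
from cell import read_state,cams,r
import cv2
s=read_state();print({k:s[k] for k in('clock','ee_pos','tool_rot','finger_gap')},r.grasp_offset)
for n in('scene','top'):
    im=cams.read_camera(n);cv2.imwrite(f'pics/{n}0.png',im[:,:,::-1]);print(n,cams.camera_params(n))
E
```

```text
pics
{'clock': 0.0, 'ee_pos': array([0.15302117, 0.63124864, 0.22168531]), 'tool_rot': array([ 1.18628935e-01,  9.92938335e-01, -7.97930180e-04, -4.10601850e-05]), 'finger_gap': 0.08685272709895318} 0.0187
scene {'fx': 380.082357162856, 'fy': 380.082357162856, 'cx': 321.94957858216577, 'cy': 200.48154377128898, 'world_to_cam': array([[ 0.53872899,  0.84238615,  0.01251598, -0.27175071],
       [-0.66084753,  0.41332236,  0.62645445,  0.27686189],
       [ 0.52254342, -0.34576032,  0.77935754, -1.5893499 ],
       [ 0.        ,  0.        ,  0.        ,  1.        ]])}
top {'fx': 470.28791346848385, 'fy': 470.28791346848385, 'cx': 323.5717411170547, 'cy': 195.20649227617633, 'world_to_cam': array([[ 1.14384401e-02, -9.99931839e-01,  2.34064733e-03,
        -4.61984390e-03],
       [ 9.80885451e-01,  1.16752320e-02,  1.94235479e-01,
        -5.07987568e-01],
       [-1.94249567e-01,  7.41560168e-05,  9.80952140e-01,
        -1.26636445e+00],
       [ 0.00000000e+00,  0.00000000e+00,  0.00000000e+00,
         1.00000000e+00]])}
```

View pics/top0.png

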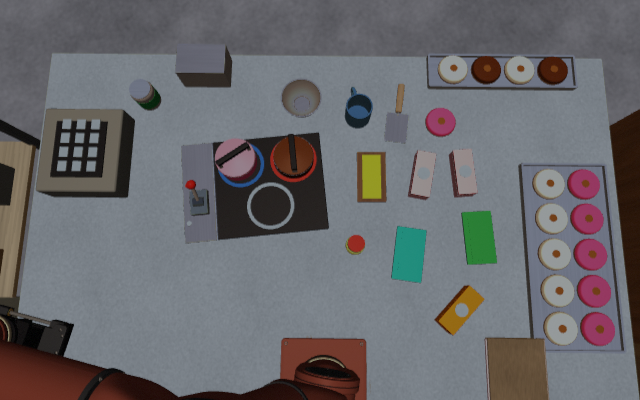

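View pics/scene0.png

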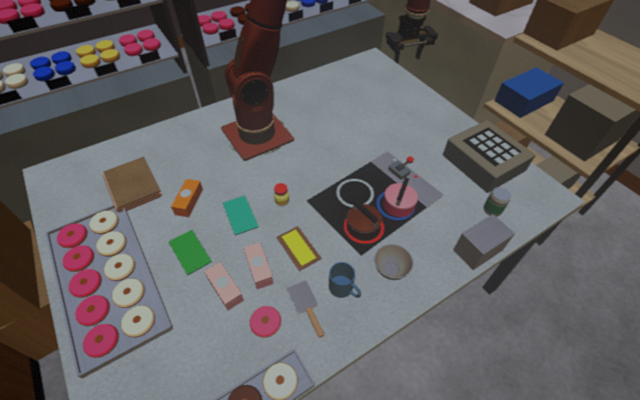

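The top view shows:
- **Cartons:** two pink ones with white seals at (423,174) and (463,172). The orange look-alike is at (460,310), which I leave alone.
- **Boards:** brown with a yellow patch at (371,176), which fits the description. The teal (409,254) and green (479,237) ones don't.
- **Hob:** chocolate pot (293,157) on red, strawberry pot (238,162) on blue, empty white ring (270,206), lever tip (191,185).

Next I confirm these in an enlarged crop and measure.

```bash
cat > h.py <<'E'
import numpy as np,cv2
from cell import read_state,cams,r,finish_job
def ray(n,uv,z):
    P=cams.camera_params(n);T=P['world_to_cam'];R=T[:3,:3];c=-R.T@T[:3,3]
    uv=np.atleast_2d(np.asarray(uv,float))
    d=np.c_[(uv[:,0]-P['cx'])/P['fx'],-(uv[:,1]-P['cy'])/P['fy'],-np.ones(len(uv))]@R
    return (c+d*((z-c[2])/d[:,2])[:,None])[:,:2]
def proj(n,X):
    P=cams.camera_params(n);T=P['world_to_cam'];c=T[:3,:3]@np.asarray(X)+T[:3,3]
    return np.array([P['cx']-P['fx']*c[0]/c[2],P['cy']+P['fy']*c[1]/c[2]])
def grab(n):
    im=cams.read_camera(n);return im,cv2.cvtColor(im,cv2.COLOR_RGB2HSV)
def blobs(m,amin=30):
    n,l,s,c=cv2.connectedComponentsWithStats(m.astype(np.uint8))
    return [(l==i,s[i],c[i]) for i in range(1,n) if s[i][4]>=amin]
def pts(m):
    y,x=np.nonzero(m);return np.c_[x,y].astype(float)
def circ(p): # algebraic circle fit
    A=np.c_[2*p,np.ones(len(p))];s=np.linalg.lstsq(A,(p**2).sum(1),rcond=None)[0]
    return s[:2],np.sqrt(s[2]+s[:2]@s[:2])
def rect(p):
    (c,(w,h),a)=cv2.minAreaRect((p*1000).astype(np.float32))
    if w<h: w,h,a=h,w,a+90
    return np.array(c)/1000,w,h,(a+90)%180-90
E
python3 - <<'E'
from h import *
im,hs=grab('top')
a=cv2.resize(im[120:250,170:340],None,fx=4.4,fy=4.4,interpolation=cv2.INTER_CUBIC)
b=cv2.resize(im[130:260,345:515],None,fx=4.4,fy=4.4,interpolation=cv2.INTER_CUBIC)
cv2.imwrite('pics/c1.png',a[:,:,::-1]);cv2.imwrite('pics/c2.png',b[:,:,::-1])
for p in [(423,165),(423,174),(463,160),(470,175),(371,176),(371,155),(191,185),(238,150),(293,180),(250,182),(270,230),(220,190),(270,206),(200,230),(350,210),(300,168),(291,150)]: print(p,im[p[1],p[0]],hs[p[1],p[0]])
E
```

```text
(423, 165) [148 141 140] [  4  14 148]
(423, 174) [128 138 144] [101  28 144]
(463, 160) [149 139 139] [  0  17 149]
(470, 175) [142 139 142] [150   5 142]
(371, 176) [149 153  34] [ 31 198 153]
(371, 155) [140 140  36] [ 30 189 140]
(191, 185) [148  23  15] [  2 229 148]
(238, 150) [38 34 32] [10 40 38]
(293, 180) [149  41  31] [  3 202 149]
(250, 182) [ 40  82 140] [107 182 140]
(270, 230) [38 35 31] [17 47 38]
(220, 190) [34 30 28] [10 45 34]
(270, 206) [39 35 34] [ 6 33 39]
(200, 230) [103 103 116] [120  29 116]
(350, 210) [120 127 134] [105  27 134]
(300, 168) [97 53 31] [ 10 174  97]
(291, 150) [34 31 29] [12 38 34]
```

View pics/c1.png

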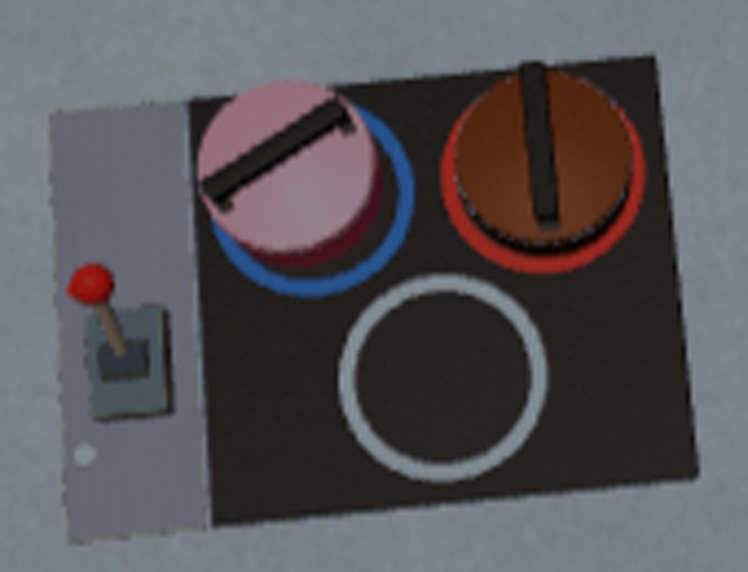

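View pics/c2.png

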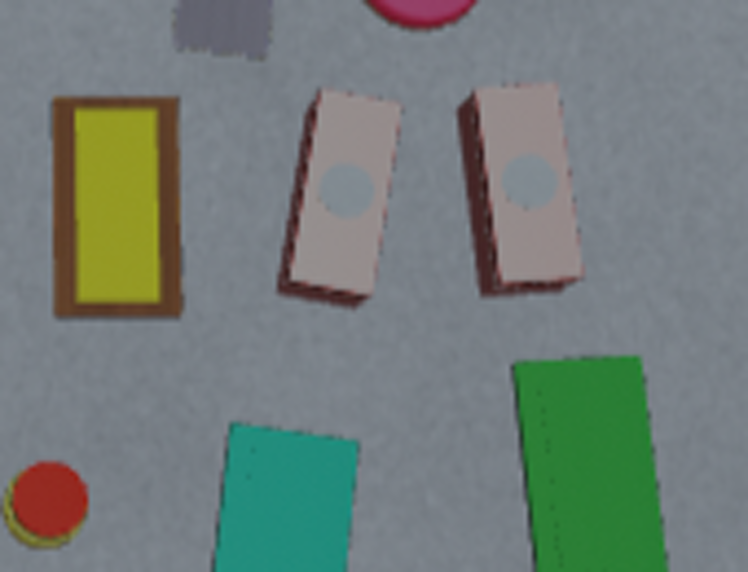

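The crops confirm it. In c1 the chocolate pot stands on the red ring, the strawberry pot is a bit off-centre on blue, the white ring is empty and the lever leans up the image (ON). In c2 there are exactly two pink cartons with seals, and the yellow-patch board is left of them.

```bash
cat > meas.py <<'E'
from h import *
def cartons(im,z=0.05,reg=(345,515,130,260)):
    I=im.astype(int);m=(I[...,0]-I[...,2]>-1)&(I[...,0]>125)&(I[...,1]>110)&(I[...,2]>100)
    k=np.zeros_like(m);k[reg[2]:reg[3],reg[0]:reg[1]]=1
    m=cv2.morphologyEx((m&k).astype(np.uint8),cv2.MORPH_OPEN,np.ones((2,2)))
    return [(np.round(c,0),)+rect(ray('top',pts(b),z)) for b,s,c in blobs(m,150)]
def bar(im,lo,hi):  # lo,hi: pixel box; dark bar inside a pot lid
    k=np.zeros(im.shape[:2],bool);k[lo[1]:hi[1],lo[0]:hi[0]]=1
    return k
def pot(im,hs,which):
    H,S,V=[hs[...,i].astype(int) for i in range(3)]
    if which=='choc': m=(H>4)&(H<16)&(S>120)&(V>55)&(V<140)
    else: m=((H>165)|(H<8))&(S>35)&(S<130)&(V>100)
    k=np.zeros(m.shape,bool);k[120:250,205:340]=1
    b=max(blobs(m&k,20),key=lambda b:b[1][4])
    P=pts(m&k&(np.hypot(*(np.indices(m.shape)[::-1]-b[2][:,None,None]))<34))
    hull=cv2.convexHull(P.astype(np.float32)).astype(np.float32)
    (x,y),rr=cv2.minEnclosingCircle(ray('top',hull[:,0],0.058).astype(np.float32))
    # bar: dark pixels inside the hull
    f=np.zeros(m.shape,np.uint8);cv2.fillConvexPoly(f,hull.astype(np.int32),1)
    d=(V<55)&(S<110)&(cv2.erode(f,np.ones((3,3)))>0)
    bb=max(blobs(d,20),key=lambda q:q[1][4])[0]
    return b[2],(x,y),rr,rect(ray('top',pts(bb),0.102))
if __name__=='__main__':
    np.set_printoptions(precision=4,suppress=True)
    im,hs=grab('top');H,S,V=[hs[...,i].astype(int) for i in range(3)]
    for c in cartons(im): print('carton',c)
    k=np.zeros(V.shape,bool);k[120:250,205:340]=1
    y=(H>25)&(H<35)&(S>150)&(V>100);b=max(blobs(y),key=lambda b:b[1][4]);print('board',b[2],rect(ray('top',pts(b[0]),.008)))
    w=k&(S<50)&(V>85);b=[b for b in blobs(w,60) if 250<b[2][0]<290 and 190<b[2][1]<225][0]
    e=ray('top',pts(b[0]),.008);print('white',b[2],circ(e))
    red=k&((H<6)|(H>174))&(S>170)&(V>110);print('red',circ(ray('top',pts(red),.008)),red.sum())
    blu=k&(H>100)&(H<115)&(S>130);print('blue',circ(ray('top',pts(blu),.008)),blu.sum())
    for n in('choc','straw'): print(n,*pot(im,hs,n))
    k2=np.zeros(V.shape,bool);k2[170:200,180:205]=1
    t=k2&((H<8)|(H>172))&(S>150);c=pts(t).mean(0);print('tip',c,ray('top',c,.1),ray('top',c,.08),t.sum())
    g=(V<48)&(S<90)&k;
    im2,h2=grab('scene');t2=((h2[...,0]<8)|(h2[...,0]>172))&(h2[...,1]>150);t2[:140]=0;t2[175:]=0;t2[:,:395]=0;t2[:,425:]=0
    c2=pts(t2).mean(0);print('scene tip',c2,t2.sum())
    best=min(np.arange(.04,.14,.001),key=lambda z:np.linalg.norm(ray('top',c,z)-ray('scene',c2,z)));print('tip z',best,ray('top',c,best),ray('scene',c2,best))
    hob=ray('top',[(170+188/4.4,120+98/4.4),(170+656/4.4,120+56/4.4),(170+698/4.4,120+478/4.4),(170+212/4.4,120+525/4.4)],.008);print('hob',hob,hob.mean(0))
E
python3 meas.py
```

```text
carton (array([424., 174.]), array([ 0.5726, -0.2831]), 129.25213623046875, 53.58404541015625, -10.643295288085938)
carton (array([466., 172.]), array([ 0.5802, -0.4005]), 129.24835205078125, 53.23986053466797, 4.7360615730285645)
board [371.0108 176.4743] (array([ 0.5741, -0.1365]), 129.55319213867188, 52.921875, -0.25408172607421875)
white [269.9627 205.3118] (array([0.4854, 0.1544]), np.float64(0.06308093479111991))
red (array([0.6246, 0.0923]), np.float64(0.0641988273727377)) 239
blue (array([0.6068, 0.2464]), np.float64(0.06366921384922843)) 324
choc [293.0651 155.4252] (0.6217017769813538, 0.08929163217544556) 0.0566384457051754 (array([0.6113, 0.0879]), 97.10932159423828, 13.83266544342041, 6.454531192779541)
straw [238.4928 162.7648] (0.6125926375389099, 0.25397688150405884) 0.05686190351843834 (array([0.6081, 0.2506]), 97.83506774902344, 22.003042221069336, -55.00581741333008)
tip [190.2714 184.2857] [[0.5238 0.3616]] [[0.5282 0.3674]] 70
scene tip [410. 159.] 21
tip z 0.10800000000000007 [[0.5221 0.3593]] [[0.5224 0.36  ]]
hob [[ 0.6718  0.3305]
 [ 0.7051  0.0168]
 [ 0.4194 -0.0142]
 [ 0.3852  0.2986]] [0.5454 0.1579]
```

```bash
cat > go.py <<'E'
# usage: go.py x y z toolY_angle_deg -> shift fractions and turn fraction from the current pose
import sys
from h import *
from scipy.spatial.transform import Rotation as Ro
s=read_state();R=Ro.from_quat(s['tool_rot']).as_matrix();p=s['ee_pos']
a=np.degrees(np.arctan2(R[1,1],R[0,1]))
x,y,z,t=map(float,sys.argv[1:5])
d=R.T@(np.array([x,y,z])-p)/0.1
turn=-((t-a+90)%180-90)/120
print('t%.1f pos'%s['clock'],np.round(p,4),'yang %.1f'%a,'F',np.round(s['wrist_force'],1),'gap %.4f'%s['finger_gap'],'j7 %.2f'%s['joint_pos'][6])
print('row',np.round(d,3),'turn %.3f'%turn)
E
python3 go.py 0.585 0.36 0.2 96.1
```

```text
t0.2 pos [0.1531 0.6315 0.2221] yang 76.4 F [-0.8 -0.1 -0.1] gap 0.0869 j7 -0.06
row [-4.837 -1.621  0.223] turn -0.164
```

Call:
jog_arm(
  targets=[-0.5,-0.16,0,0,0,-0.97,-0.32,0,0,0,-0.97,-0.32,0,0,0],
  squeeze=20,
)

```text
clock: 0.55
ee_pos: [0.248, 0.5734, 0.2229]
tool_rot: [0.124, 0.992, -0.001, 0.002]
wrist_force: [0.9, -0.7, 0.2]
finger_gap: 0.0704
grasp_force: 0.0
```

Call:
jog_arm(
  targets=[-0.5,-0.16,0,0,0,-0.97,-0.32,0,0,0,-0.97,-0.32,0,0,0],
)

```text
clock: 0.85
ee_pos: [0.3343, 0.5187, 0.2229]
tool_rot: [0.124, 0.992, -0.001, 0.002]
wrist_force: [-0.4, -0.8, 0.7]
finger_gap: 0.0473
grasp_force: 0.0
```

Call:
jog_arm(
  targets=[-0.5,-0.16,0,0,0,-0.97,-0.32,0,0,0,-0.97,-0.32,0,0,0],
)

```text
clock: 1.15
ee_pos: [0.4204, 0.464, 0.2227]
tool_rot: [0.124, 0.992, -0.001, 0.002]
wrist_force: [-0.0, 0.1, 0.9]
finger_gap: 0.0231
grasp_force: 0.0
```

Call:
jog_arm(
  targets=[-0.5,-0.16,0,0,0,-0.97,-0.32,0,0,0,-0.97,-0.32,0,0,0],
)

```text
clock: 1.45
ee_pos: [0.5064, 0.4095, 0.2225]
tool_rot: [0.124, 0.992, -0.001, 0.002]
wrist_force: [-0.2, -1.6, 0.6]
finger_gap: 0.0027
grasp_force: 0.0
```

Call:
jog_arm(
  targets=[-0.5,-0.16,0,0,0,-0.95,-0.32,0,-0.164,0,-0.95,-0.32,0,-0.164,0,-0.95,-0.32,0,-0.164,0,-0.95,-0.32,0,-0.164,0],
)

```text
clock: 1.95
ee_pos: [0.5848, 0.3623, 0.2222]
tool_rot: [-0.052, 0.999, -0.0, -0.0]
wrist_force: [0.4, -0.4, -0.7]
finger_gap: 0.0004
grasp_force: 0.0
```

```bash
python3 go.py 0.585 0.366 0.095 96.1
```

```text
t1.9 pos [0.5848 0.3623 0.2222] yang 96.0 F [ 0.4 -0.4 -0.7] gap 0.0004 j7 1.12
row [-0.006  0.037  1.272] turn -0.001
```

Call:
jog_arm(
  targets=[0,0.037,0.5,0,0,0,0.037,1.0,0,0,0,0.037,1.0,0,0],
)

```text
clock: 2.25
ee_pos: [0.5799, 0.3645, 0.1152]
tool_rot: [-0.052, 0.999, -0.003, -0.005]
wrist_force: [-1.3, -0.2, -0.5]
finger_gap: 0.0005
grasp_force: 0.0
```

Call:
jog_arm(
  targets=[0,0,0.27,0,0,0,0,0.27,0,0,0.15,0,0.27,0,0,0.3,0,0.27,0,0,0.4,0,0.27,0,0,0.5,0,0.27,0,0,0.6,0,0.27,0,0,0.7,0,0.27,0,0,0.8,0,0.27,0,0,0.9,0,0.27,0,0,1,0,0.27,0,0],
)

```text
clock: 3.35
ee_pos: [0.484, 0.3553, 0.0953]
tool_rot: [-0.053, 0.999, -0.0, -0.0]
wrist_force: [0.5, 0.9, -0.6]
finger_gap: 0.0003
grasp_force: 0.5
```

Call:
jog_arm(
  targets=[0.05,0,0,0,0,0.1,0,0,0,0,0.15,0,0,0,0,0.15,0,0,0,0],
)

```text
clock: 3.75
ee_pos: [0.471, 0.3539, 0.0957]
tool_rot: [-0.053, 0.999, 0.0, 0.001]
wrist_force: [5.7, 1.3, -2.6]
finger_gap: 0.0002
grasp_force: 2.6
```

```bash
python3 go.py 0.585 0.366 0.2 96.1
python3 - <<'E'
from h import *
im,_=grab('top');cv2.imwrite('pics/lev1.png',cv2.resize(im[150:260,160:290],None,fx=4,fy=4)[:,:,::-1])
E
```

```text
t3.8 pos [0.471  0.3539 0.0957] yang 96.0 F [ 5.7  1.3 -2.6] gap 0.0002 j7 1.01
row [-1.149e+00  1.000e-03 -1.040e+00] turn -0.001
```

View pics/lev1.png

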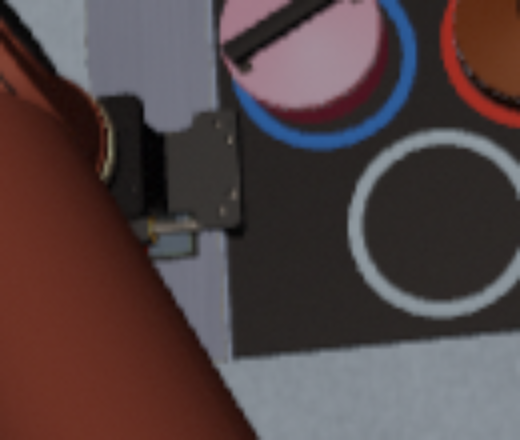

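The gripper hides the lever. The force is 6 N and rising, so I push on to the stop.

Call:
jog_arm(
  targets=[0.04,0,0,0,0,0.08,0,0,0,0,0.08,0,0,0,0],
)

```text
clock: 4.1
ee_pos: [0.4697, 0.3535, 0.0963]
tool_rot: [-0.051, 0.999, 0.002, 0.007]
wrist_force: [30.3, 9.5, -22.3]
finger_gap: 0.0004
grasp_force: 16.1
```

Call:
jog_arm(
  targets=[0.04,0,0,0,0,0.08,0,0,0,0,0.08,0,0,0,0],
)

```text
clock: 4.4
ee_pos: [0.4689, 0.3532, 0.0969]
tool_rot: [-0.05, 0.999, 0.004, 0.013]
wrist_force: [59.9, 17.5, -44.2]
finger_gap: 0.0005
grasp_force: 30.8
```

Hard stop reached. I back off, rise, and head for the chocolate bar.

Call:
jog_arm(
  targets=[-0.2,0,0,0,0,-0.5,0,0,0,0,-0.5,0,-0.5,0,0,-0.5,0,-1,0,0.6,-0.5,0,-1,0,0.6],
)

```text
clock: 4.9
ee_pos: [0.5069, 0.3593, 0.2027]
tool_rot: [-0.052, 0.999, 0.003, 0.004]
wrist_force: [0.7, 1.0, 1.3]
finger_gap: 0.0095
grasp_force: 0.0
```

```bash
python3 go.py 0.6217 0.0893 0.16 96.45
```

```text
t4.9 pos [0.5069 0.3593 0.2027] yang 96.0 F [0.7 1.  1.3] gap 0.0095 j7 1.04
row [-0.856 -2.808  0.419] turn -0.004
```

Call:
jog_arm(
  targets=[-0.2,-0.5,0,0,0.7,-0.4,-1,0,0,0.7,-0.4,-1,0,0,0.7],
)

```text
clock: 5.2
ee_pos: [0.5574, 0.2548, 0.1959]
tool_rot: [-0.048, 0.999, -0.002, 0.001]
wrist_force: [1.3, -0.5, 0.6]
finger_gap: 0.0326
grasp_force: 0.0
```

Call:
jog_arm(
  targets=[-0.2,-0.5,0,0,0.7,-0.4,-1,0,0,0.7,-0.4,-1,0,0,0.7],
)

```text
clock: 5.5
ee_pos: [0.607, 0.1591, 0.1958]
tool_rot: [-0.048, 0.999, -0.002, 0.001]
wrist_force: [0.6, -1.1, 0.1]
finger_gap: 0.0555
grasp_force: 0.0
```

Call:
jog_arm(
  targets=[0,-0.5,0,0,0.7,-0.05,-0.8,0,0,0.7,-0.05,-0.8,0,0,0.7],
)

```text
clock: 5.8
ee_pos: [0.6187, 0.0816, 0.1958]
tool_rot: [-0.049, 0.999, -0.001, 0.0]
wrist_force: [-0.0, -0.5, 0.3]
finger_gap: 0.0609
grasp_force: 0.0
```

```bash
python3 go.py 0.6217 0.0893 0.077 96.45;  python3 - <<'E'
from h import *
im,_=grab('top');cv2.imwrite('pics/a1.png',cv2.resize(im[120:260,170:340],None,fx=4,fy=4)[:,:,::-1])
E
```

```text
t5.8 pos [0.6187 0.0816 0.1958] yang 95.6 F [-0.  -0.5  0.3] gap 0.0609 j7 1.55
row [-0.037  0.076  1.188] turn -0.007
```

View pics/a1.png

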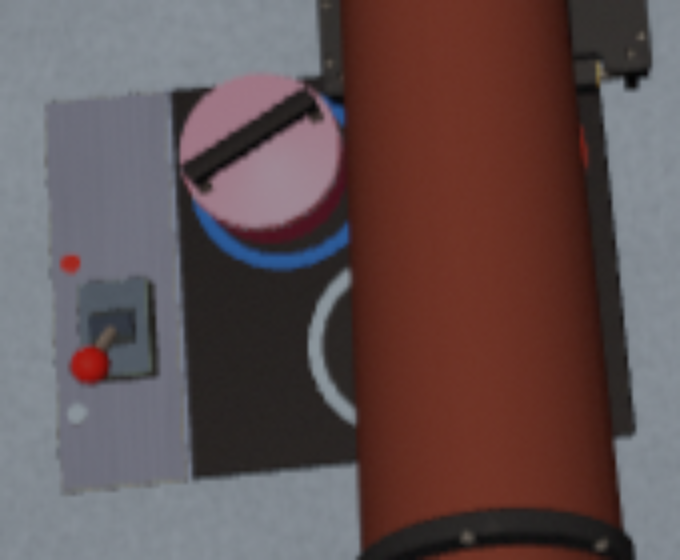

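The lever ball now sits at crop (90,365) on the robot side, so the heat is OFF. I descend on the chocolate bar.

Call:
jog_arm(
  targets=[-0.035,0.075,0,-0.007,0.7,-0.035,0.075,0.3,-0.007,0.7,-0.035,0.075,0.7,-0.007,0.7,-0.035,0.075,0.7,-0.007,0.7,-0.035,0.075,0.7,-0.007,0.7],
)

```text
clock: 6.35
ee_pos: [0.6202, 0.0976, 0.1257]
tool_rot: [-0.061, 0.998, 0.0, -0.001]
wrist_force: [0.6, -0.6, 1.2]
finger_gap: 0.0609
grasp_force: 0.0
```

```bash
python3 go.py 0.6217 0.0893 0.077 96.45
```

```text
t6.3 pos [0.6202 0.0976 0.1257] yang 97.0 F [ 0.6 -0.6  1.2] gap 0.0609 j7 1.57
row [-0.005 -0.085  0.487] turn 0.005
```

Call:
jog_arm(
  targets=[0,-0.08,0.1,0.005,0.7,0,-0.08,0.3,0.005,0.7,0,-0.08,0.3,0.005,0.7,0,-0.08,0.3,0.005,0.7,0,-0.08,0.3,0.005,0.7],
)

```text
clock: 6.85
ee_pos: [0.6224, 0.0881, 0.097]
tool_rot: [-0.055, 0.998, 0.0, 0.001]
wrist_force: [0.7, -0.2, -0.2]
finger_gap: 0.061
grasp_force: 0.0
```

```bash
python3 go.py 0.6217 0.0893 0.077 96.45
```

```text
t6.8 pos [0.6224 0.0881 0.097 ] yang 96.3 F [ 0.7 -0.2 -0.2] gap 0.0610 j7 1.58
row [0.006 0.013 0.2  ] turn -0.001
```

Down the last 20 mm, then close.

Call:
jog_arm(
  targets=[0,0.01,0.1,0,0.7,0,0.01,0.2,0,0.7,0,0.01,0.2,0,0.7,0,0.01,0.2,0,0.3,0,0.01,0.2,0,0,0,0.01,0.2,0,0,0,0.01,0.2,0,0,0,0.01,0.2,0,0,0,0.01,0.2,0,0],
  squeeze=30,
)

```text
clock: 7.75
ee_pos: [0.6215, 0.089, 0.0757]
tool_rot: [-0.055, 0.998, 0.0, 0.0]
wrist_force: [-1.5, 7.5, 4.3]
finger_gap: 0.0212
grasp_force: 3.7
```

```bash
python3 - <<'E'
from h import *
im,_=grab('scene');cv2.imwrite('pics/a2.png',cv2.resize(im[130:270,290:460],None,fx=4,fy=4)[:,:,::-1])
E
python3 go.py 0.4854 0.1544 0.077 96.45
```

```text
t7.8 pos [0.6215 0.0896 0.0757] yang 96.3 F [0.2 3.1 0.3] gap 0.0168 j7 1.59
row [ 1.282  0.794 -0.013] turn -0.001
```

View pics/a2.png

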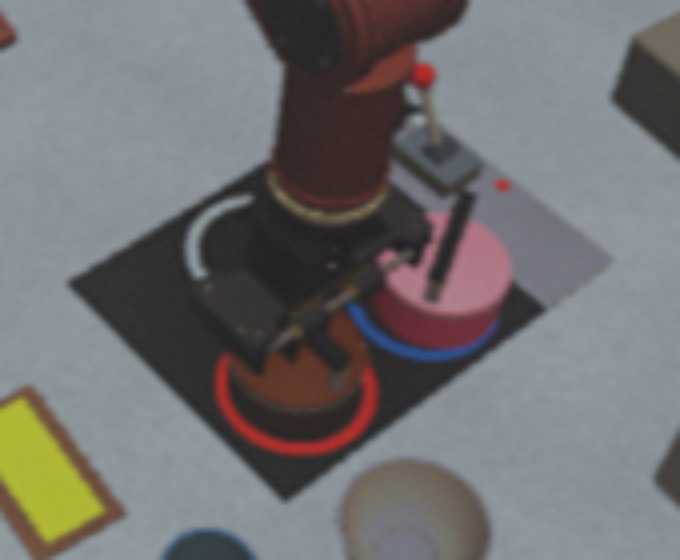

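The scene view shows the fingers gripping the chocolate bar near its middle. Now I slide it to the white ring.

Call:
jog_arm(
  targets=[0,0,0,0,0,0,0,0,0,0,0.1,0.06,0,0,0,0.25,0.15,0,0,0,0.4,0.25,0,0,0,0.55,0.34,0,0,0,0.7,0.43,0,0,0,0.85,0.53,0,0,0,0.95,0.59,0,0,0,0.95,0.59,0,0,0],
)

```text
clock: 8.8
ee_pos: [0.5189, 0.1377, 0.0757]
tool_rot: [-0.056, 0.998, 0.0, -0.001]
wrist_force: [-9.3, 1.4, 9.1]
finger_gap: 0.0158
grasp_force: 30.0
```

```bash
python3 go.py 0.4854 0.1544 0.077 96.45
```

```text
t8.8 pos [0.5189 0.1377 0.0757] yang 96.4 F [-9.3  1.4  9.1] gap 0.0158 j7 1.42
row [ 0.314  0.203 -0.013] turn -0.001
```

Call:
jog_arm(
  targets=[0.1,0.06,0,0,0,0.2,0.13,0,0,0,0.28,0.18,0,0,0,0.31,0.2,0,0,0,0.31,0.2,0,0,0,0.31,0.2,0,0,0,0.31,0.2,0,0,0],
)

```text
clock: 9.5
ee_pos: [0.4866, 0.1543, 0.0756]
tool_rot: [-0.055, 0.998, 0.0, -0.001]
wrist_force: [-6.2, 1.3, 7.5]
finger_gap: 0.0156
grasp_force: 30.0
```

```bash
python3 go.py 0.4854 0.1544 0.077 96.45
```

```text
t9.5 pos [0.4866 0.1543 0.0756] yang 96.3 F [-6.2  1.3  7.5] gap 0.0156 j7 1.35
row [ 0.012  0.002 -0.014] turn -0.001
```

Call:
jog_arm(
  targets=[0,0,0,0,0.5,0,0,0,0,0.5,0,0,0,0,0.5,0,0,-0.2,0,0.6,0,0,-0.6,0,0.6,0,0,-1,0,0.6,0,0,-1,0,0.6],
)

```text
clock: 10.2
ee_pos: [0.4904, 0.1545, 0.1807]
tool_rot: [-0.055, 0.998, 0.002, 0.004]
wrist_force: [0.6, -0.4, 0.0]
finger_gap: 0.0514
grasp_force: 0.0
```

Call:
jog_arm(
  targets=[0,0.5,0,0,0.6,-0.2,1,0,0,0.6,-0.2,1,0,0,0.6],
)

```text
clock: 10.5
ee_pos: [0.4956, 0.262, 0.1746]
tool_rot: [-0.058, 0.998, 0.001, -0.0]
wrist_force: [-0.7, 0.7, -0.5]
finger_gap: 0.0523
grasp_force: 0.0
```

Call:
jog_arm(
  targets=[0,0.5,0,0,0.6,-0.2,1,0,0,0.6,-0.2,1,0,0,0.6],
)

```text
clock: 10.8
ee_pos: [0.5038, 0.3634, 0.1737]
tool_rot: [-0.058, 0.998, 0.001, -0.001]
wrist_force: [0.5, -0.3, -0.3]
finger_gap: 0.0522
grasp_force: 0.0
```

Call:
jog_arm(
  targets=[0,0.5,0,0,0.6,0,1,0,0,0.6,0,1,0,0,0.6],
)

```text
clock: 11.1
ee_pos: [0.4902, 0.4636, 0.1735]
tool_rot: [-0.059, 0.998, 0.001, -0.002]
wrist_force: [-0.5, 0.2, -0.1]
finger_gap: 0.0524
grasp_force: 0.0
```

Run:
```python
from meas import *
im,hs=grab('top');cv2.imwrite('pics/a3.png',cv2.resize(im[120:260,170:340],None,fx=4,fy=4)[:,:,::-1])
for n in('choc','straw'): print(n,*pot(im,hs,n))
```

```text
choc [269.57560976 202.14243902] (0.48642975091934204, 0.15153948962688446) 0.0568084642291069 (array([0.48007077, 0.15049913]), 94.00878143310547, 14.9725980758667, 6.78316593170166)
straw [238.57438017 162.5785124 ] (0.6126137375831604, 0.2545471489429474) 0.05729873105883598 (array([0.60806329, 0.25061983]), 97.83506774902344, 22.003042221069336, -55.00581741333008)
```

View pics/a3.png

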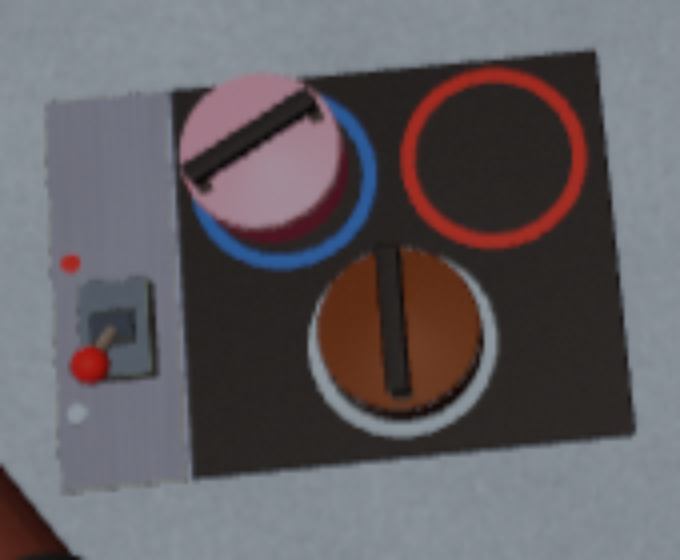

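The chocolate pot sits on the white ring, about 3 mm off. The red ring is free and the strawberry bar runs from crop (187,170) to (312,97).

```bash
python3 - <<'E'
from h import *
im,hs=grab('top');H,S,V=[hs[...,i].astype(int) for i in range(3)]
k=np.zeros(V.shape,bool);k[120:200,265:340]=1
red=k&((H<6)|(H>174))&(S>170)&(V>110);print('red',circ(ray('top',pts(red),.008)),red.sum())
e=ray('top',[(170+187/4,120+170/4),(170+312/4,120+97/4)],.102);print(e,e.mean(0),np.degrees(np.arctan2(*(e[1]-e[0])[::-1])))
k=np.zeros(V.shape,bool);k[146:162,222:243]=1
p=ray('top',pts(k&(V<55)),.102);vx,vy,x,y=cv2.fitLine(p.astype(np.float32),cv2.DIST_HUBER,0,.01,.01).ravel();print(x,y,np.degrees(np.arctan2(vy,vx)))
E
python3 go.py 0.611 0.252 0.17 35
```

```text
red (array([0.62381503, 0.09256356]), np.float64(0.06312192097256393)) 462
[[0.58494743 0.29305032]
 [0.63770181 0.21024739]] [0.61132462 0.25164886] -57.498473188045615
0.61059815 0.2519657 -53.903217
t11.2 pos [0.4937 0.4569 0.1741] yang 96.4 F [-0.2 -1.2 -1. ] gap 0.0522 j7 0.92
row [-0.936 -2.167  0.042] turn 0.512
```

Call:
jog_arm(
  targets=[-0.25,-0.5,0,0,0.6,-0.47,-1,0,0,0.6,-0.47,-1,0,0,0.6,-0.47,-1,0,0,0.6],
)

```text
clock: 11.6
ee_pos: [0.5548, 0.3567, 0.1757]
tool_rot: [-0.051, 0.999, -0.001, 0.0]
wrist_force: [-0.0, 0.7, 0.3]
finger_gap: 0.0524
grasp_force: 0.0
```

Call:
jog_arm(
  targets=[-0.25,-0.5,0,0.06,0.6,-0.46,-1,0,0.13,0.6,-0.46,-1,0,0.2,0.6,-0.46,-1,0,0.27,0.6,-0.46,-1,0,0.34,0.6,-0.46,-1,0,0.41,0.6,-0.46,-1,0,0.48,0.6,-0.46,-1,0,0.515,0.6,-0.46,-1,0,0.515,0.6,-0.46,-1,0,0.515,0.6],
)

```text
clock: 12.6
ee_pos: [0.6083, 0.2682, 0.1754]
tool_rot: [0.464, 0.886, -0.0, -0.0]
wrist_force: [-0.0, -0.2, -0.4]
finger_gap: 0.0522
grasp_force: 0.0
```

```bash
python3 go.py 0.612 0.253 0.1 34
```

```text
t12.6 pos [0.6083 0.2682 0.1754] yang 34.7 F [-0.  -0.2 -0.4] gap 0.0522 j7 0.25
row [-0.146 -0.056  0.754] turn 0.006
```

Call:
jog_arm(
  targets=[-0.15,-0.055,0.2,0.006,0.6,-0.15,-0.055,0.5,0.006,0.6,-0.15,-0.055,0.75,0.006,0.6,-0.15,-0.055,0.75,0.006,0.6,-0.15,-0.055,0.75,0.006,0.6],
)

```text
clock: 13.1
ee_pos: [0.6127, 0.2523, 0.101]
tool_rot: [0.471, 0.882, -0.0, -0.0]
wrist_force: [-0.5, 0.2, 1.7]
finger_gap: 0.0523
grasp_force: 0.0
```

```bash
python3 go.py 0.612 0.253 0.077 34
```

```text
t13.1 pos [0.6127 0.2523 0.101 ] yang 33.8 F [-0.5  0.2  1.7] gap 0.0523 j7 0.28
row [ 0.01  -0.002  0.24 ] turn -0.001
```

Call:
jog_arm(
  targets=[0.01,0,0.12,0,0.6,0.01,0,0.245,0,0.6,0.01,0,0.245,0,0.6,0.01,0,0.245,0,0.3,0.01,0,0.245,0,0,0.01,0,0.245,0,0,0.01,0,0.245,0,0,0.01,0,0.245,0,0,0.01,0,0.245,0,0,0.01,0,0.245,0,0,0.01,0,0.245,0,0],
)

```text
clock: 14.2
ee_pos: [0.6121, 0.2529, 0.0762]
tool_rot: [0.471, 0.882, -0.0, -0.0]
wrist_force: [-2.8, -1.0, 3.7]
finger_gap: 0.0159
grasp_force: 29.9
```

```bash
python3 go.py 0.6238 0.0926 0.077 34
```

```text
t14.2 pos [0.6121 0.2529 0.0762] yang 33.8 F [-2.8 -1.   3.7] gap 0.0159 j7 0.29
row [-1.398 -0.794 -0.008] turn -0.002
```

Call:
jog_arm(
  targets=[-0.08,-0.045,0,0,0,-0.2,-0.114,0,0,0,-0.35,-0.2,0,0,0,-0.5,-0.284,0,0,0,-0.65,-0.37,0,0,0,-0.8,-0.454,0,0,0,-0.92,-0.522,0,0,0,-0.98,-0.557,0,0,0,-0.98,-0.557,0,0,0],
)

```text
clock: 15.1
ee_pos: [0.6208, 0.1375, 0.0762]
tool_rot: [0.472, 0.881, -0.001, 0.001]
wrist_force: [-0.6, -5.3, 3.0]
finger_gap: 0.0156
grasp_force: 29.9
```

```bash
python3 go.py 0.6238 0.0926 0.077 34
```

```text
t15.1 pos [0.6208 0.1375 0.0762] yang 33.6 F [-0.6 -5.3  3. ] gap 0.0156 j7 0.46
row [-0.391 -0.223 -0.007] turn -0.003
```

Call:
jog_arm(
  targets=[-0.1,-0.06,0,0,0,-0.2,-0.114,0,0,0,-0.3,-0.17,0,0,0,-0.37,-0.21,0,0,0,-0.39,-0.22,0,0,0,-0.39,-0.22,0,0,0,-0.39,-0.22,0,0,0],
)

```text
clock: 15.8
ee_pos: [0.6239, 0.0952, 0.0762]
tool_rot: [0.471, 0.882, -0.0, 0.0]
wrist_force: [-0.6, -0.2, 5.7]
finger_gap: 0.0155
grasp_force: 29.9
```

```bash
python3 go.py 0.6238 0.0926 0.077 34
```

```text
t15.8 pos [0.6239 0.0952 0.0762] yang 33.8 F [-0.6 -0.2  5.7] gap 0.0155 j7 0.53
row [-0.021 -0.015 -0.008] turn -0.002
```

Call:
jog_arm(
  targets=[-0.03,-0.02,0,0,0,-0.03,-0.02,0,0,0,-0.03,-0.02,0,0,0.5,-0.03,-0.02,0,0,0.5,-0.03,-0.02,0,0,0.5,-0.03,-0.02,-0.2,0,0.5,-0.03,-0.02,-0.6,0,0.5,-0.03,-0.02,-1,0,0.5,-0.03,-0.02,-1,0,0.5],
)

```text
clock: 16.7
ee_pos: [0.6266, 0.092, 0.1817]
tool_rot: [0.472, 0.882, 0.003, 0.003]
wrist_force: [1.3, -0.1, -0.3]
finger_gap: 0.0432
grasp_force: 0.0
```

Call:
jog_arm(
  targets=[0,0,-0.2,-0.07,0,0,0,-0.2,-0.14,0,0,0,-0.2,-0.21,0,0,0,-0.2,-0.28,0,0,0,-0.2,-0.35,0,0,0,-0.2,-0.42,0,0,0,-0.2,-0.49,0,0,0,-0.2,-0.52,0,0,0,-0.2,-0.52,0,0,0,-0.2,-0.52,0],
)

```text
clock: 17.7
ee_pos: [0.6236, 0.092, 0.1956]
tool_rot: [-0.053, 0.999, -0.0, -0.0]
wrist_force: [-0.1, 0.4, -0.3]
finger_gap: 0.0006
grasp_force: 0.0
```

```bash
python3 go.py 0.40 0.346 0.2 96.1
```

```text
t17.7 pos [0.6236 0.092  0.1956] yang 96.0 F [-0.1  0.4 -0.3] gap 0.0006 j7 1.54
row [ 1.957  2.761 -0.044] turn -0.001
```

Call:
jog_arm(
  targets=[0.3,0.5,0,0,0,0.65,0.92,0,0,0,0.65,0.92,0,0,0,0.65,0.92,0,0,0],
)

```text
clock: 18.1
ee_pos: [0.5478, 0.1792, 0.1961]
tool_rot: [-0.055, 0.998, 0.0, -0.0]
wrist_force: [-0.4, 0.0, 0.4]
finger_gap: 0.0004
grasp_force: 0.0
```

Call:
jog_arm(
  targets=[0.3,0.5,0,0,0,0.65,0.92,0,0,0,0.65,0.92,0,0,0,0.65,0.92,0,0,0],
)

```text
clock: 18.5
ee_pos: [0.4742, 0.2623, 0.1961]
tool_rot: [-0.055, 0.999, 0.0, 0.0]
wrist_force: [0.5, -0.5, 0.5]
finger_gap: 0.0004
grasp_force: 0.0
```

Call:
jog_arm(
  targets=[0.3,0.5,0,0,0,0.65,0.92,0,0,0,0.65,0.92,0,0,0,0.65,0.92,0,0,0,0.65,0.92,0,0,0],
)

```text
clock: 19.0
ee_pos: [0.4024, 0.3439, 0.196]
tool_rot: [-0.052, 0.999, -0.0, 0.0]
wrist_force: [-0.7, -0.4, 0.0]
finger_gap: 0.0004
grasp_force: 0.0
```

```bash
python3 go.py 0.40 0.346 0.095 96.1
python3 - <<'E'
from meas import *
im,hs=grab('top');cv2.imwrite('pics/a4.png',cv2.resize(im[120:260,170:340],None,fx=4,fy=4)[:,:,::-1])
for n in('choc','straw'): print(n,*pot(im,hs,n))
E
```

```text
t19.0 pos [0.4024 0.3439 0.196 ] yang 96.0 F [-0.7 -0.4  0. ] gap 0.0004 j7 0.89
row [0.022 0.025 1.01 ] turn -0.001
choc [269.55890944 202.1090555 ] (0.48642975091934204, 0.15153948962688446) 0.0568084642291069 (array([0.48007077, 0.15049913]), 94.00878143310547, 14.9725980758667, 6.78316593170166)
straw [291.36263736 152.54945055] (0.6257805824279785, 0.09462431073188782) 0.05852477625012398 (array([0.6205575, 0.0934287]), 98.36851501464844, 20.194046020507812, -55.38247299194336)
```

View pics/a4.png

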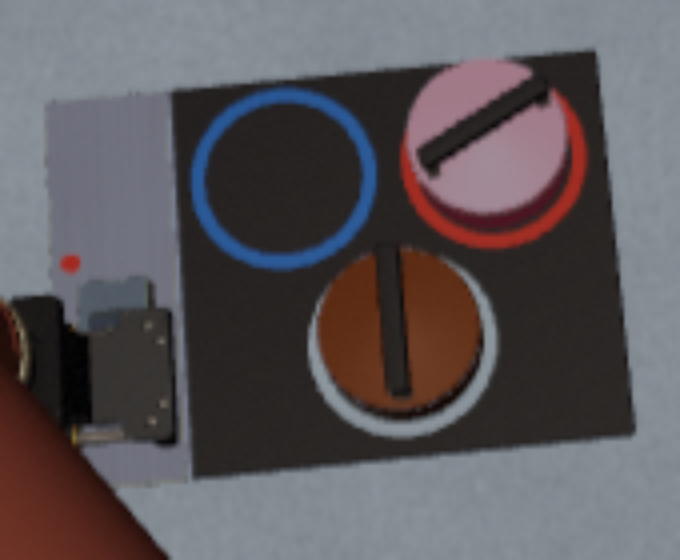

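Both pots are centred within about 3 mm. Next I drop to the robot side of the lever and push it on.

Call:
jog_arm(
  targets=[0.02,0.025,0.3,0,0,0.02,0.025,0.7,0,0,0.02,0.025,1,0,0,0.02,0.025,1,0,0,0.02,0.025,1,0,0],
)

```text
clock: 19.55
ee_pos: [0.3993, 0.3468, 0.0966]
tool_rot: [-0.053, 0.999, -0.0, -0.0]
wrist_force: [0.3, -0.2, 2.2]
finger_gap: 0.0005
grasp_force: 0.0
```

Call:
jog_arm(
  targets=[-0.15,0,0,0,0,-0.3,0,0,0,0,-0.4,0,0,0,0,-0.5,0,0,0,0,-0.6,0,0,0,0,-0.7,0,0,0,0,-0.8,0,0,0,0,-0.9,0,0,0,0,-0.95,0,0,0,0,-0.95,0,0,0,0],
)

```text
clock: 20.55
ee_pos: [0.4932, 0.3579, 0.0958]
tool_rot: [-0.053, 0.999, -0.0, 0.0]
wrist_force: [0.4, -0.1, -0.4]
finger_gap: 0.0006
grasp_force: 0.0
```

Call:
jog_arm(
  targets=[-0.05,0,0,0,0,-0.1,0,0,0,0,-0.1,0,0,0,0],
)

```text
clock: 20.85
ee_pos: [0.5017, 0.3594, 0.0958]
tool_rot: [-0.054, 0.999, -0.0, -0.001]
wrist_force: [-3.9, -0.7, 0.9]
finger_gap: 0.0008
grasp_force: 1.7
```

Call:
jog_arm(
  targets=[-0.05,0,0,0,0,-0.1,0,0,0,0,-0.1,0,0,0,0],
)

```text
clock: 21.15
ee_pos: [0.5031, 0.36, 0.0952]
tool_rot: [-0.056, 0.998, -0.002, -0.009]
wrist_force: [-38.6, -9.9, 25.2]
finger_gap: 0.0006
grasp_force: 20.4
```

Call:
jog_arm(
  targets=[-0.04,0,0,0,0,-0.07,0,0,0,0,-0.07,0,0,0,0],
)

```text
clock: 21.45
ee_pos: [0.5038, 0.3603, 0.095]
tool_rot: [-0.057, 0.998, -0.004, -0.014]
wrist_force: [-62.3, -19.4, 42.8]
finger_gap: 0.0002
grasp_force: 33.4
```

Hard stop on the ON side. I back off, rise and verify.

Call:
jog_arm(
  targets=[0.3,0,0,0,0,0.6,0,0,0,0,0.6,0,-0.4,0,0,0.6,0,-1,0,0,0.6,0,-1,0,0,0.6,0,-1,0,0],
)

```text
clock: 22.05
ee_pos: [0.4611, 0.3556, 0.1988]
tool_rot: [-0.054, 0.999, 0.002, 0.002]
wrist_force: [-0.5, -0.4, -1.0]
finger_gap: 0.0007
grasp_force: 0.0
```

```bash
python3 - <<'E'
from meas import *
im,hs=grab('top')
for n in('choc','straw'): print(n,pot(im,hs,n)[1])
im,h2=grab('scene');t2=((h2[...,0]<8)|(h2[...,0]>172))&(h2[...,1]>150);t2[:140]=0;t2[190:]=0;t2[:,:385]=0;t2[:,430:]=0
print([(b[2],b[1][4]) for b in blobs(t2,3)])
im,_=grab('top');[print(c) for c in cartons(im)]
E
python3 go.py 0.5802 -0.4005 0.24 94.7
```

```text
choc (0.48642975091934204, 0.15153948962688446)
straw (0.6257805824279785, 0.09462431073188782)
[(array([410.60869565, 159.95652174]), np.int32(23)), (array([415.33333333, 175.66666667]), np.int32(3))]
(array([424., 174.]), array([ 0.57260327, -0.28299625]), 129.40794372558594, 53.79862976074219, -10.400009155273438)
(array([466., 172.]), array([ 0.58014136, -0.40034848]), 129.42440795898438, 53.71024703979492, 4.64850378036499)
t22.2 pos [0.4592 0.3541 0.1944] yang 96.2 F [-0.3 -0.8 -0.1] gap 0.0006 j7 0.97
row [-0.391 -7.633 -0.446] turn 0.012
```

The heat lever tip is back at its original ON pixel (410,160), with both pots in place. Now the cartons; A is the nearer one, at (0.573,-0.283).

Call:
jog_arm(
  targets=[0,-0.5,0,0,0.8,-0.06,-1,0,0,0.8,-0.06,-1,0,0,0.8],
)

```text
clock: 22.5
ee_pos: [0.4781, 0.248, 0.1945]
tool_rot: [-0.049, 0.999, -0.002, -0.001]
wrist_force: [-1.0, -0.3, 0.6]
finger_gap: 0.017
grasp_force: 0.0
```

Call:
jog_arm(
  targets=[0,-0.5,0,0,0.8,-0.06,-1,0,0,0.8,-0.06,-1,0,0,0.8],
)

```text
clock: 22.8
ee_pos: [0.4941, 0.1495, 0.1948]
tool_rot: [-0.049, 0.999, -0.002, -0.001]
wrist_force: [-0.3, -0.8, -0.1]
finger_gap: 0.0405
grasp_force: 0.0
```

Call:
jog_arm(
  targets=[0,-0.5,0,0,0.8,-0.06,-1,0,0,0.8,-0.06,-1,0,0,0.8],
)

```text
clock: 23.1
ee_pos: [0.5103, 0.0509, 0.195]
tool_rot: [-0.049, 0.999, -0.002, -0.001]
wrist_force: [0.2, 0.4, -0.2]
finger_gap: 0.064
grasp_force: 0.0
```

Call:
jog_arm(
  targets=[0,-0.5,0,0,0.8,-0.06,-1,0,0,0.8,-0.06,-1,0,0,0.8],
)

```text
clock: 23.4
ee_pos: [0.5264, -0.0478, 0.1951]
tool_rot: [-0.049, 0.999, -0.002, -0.001]
wrist_force: [0.9, -0.2, 0.7]
finger_gap: 0.0696
grasp_force: 0.0
```

Call:
jog_arm(
  targets=[0,-0.5,0,0,0.8,-0.06,-1,0,0,0.8,-0.06,-1,0,0,0.8],
)

```text
clock: 23.7
ee_pos: [0.5425, -0.1466, 0.195]
tool_rot: [-0.049, 0.999, -0.002, -0.001]
wrist_force: [-0.5, 0.4, -0.7]
finger_gap: 0.0695
grasp_force: 0.0
```

Call:
jog_arm(
  targets=[0,-0.5,0,0.07,0.95,-0.06,-1,0,0.14,0.95,-0.06,-1,0,0.14,0.95,-0.06,-1,0,0.14,0.95],
)

```text
clock: 24.1
ee_pos: [0.5593, -0.239, 0.1944]
tool_rot: [0.094, 0.996, -0.0, -0.001]
wrist_force: [1.0, 1.0, -0.1]
finger_gap: 0.0819
grasp_force: 0.0
```

```bash
python3 go.py 0.5726 -0.283 0.15 79.5
```

```text
t24.1 pos [ 0.5593 -0.239   0.1944] yang 79.2 F [ 1.   1.  -0.1] gap 0.0819 j7 1.86
row [-0.214 -0.407  0.444] turn -0.002
```

Call:
jog_arm(
  targets=[-0.1,-0.25,0.2,0,1,-0.21,-0.4,0.44,0,1,-0.21,-0.4,0.44,0,1,-0.21,-0.4,0.44,0,1,-0.21,-0.4,0.44,0,1,-0.21,-0.4,0.44,0,1],
)

```text
clock: 24.7
ee_pos: [0.5739, -0.28, 0.153]
tool_rot: [0.092, 0.996, 0.0, 0.001]
wrist_force: [-0.4, -0.1, -0.4]
finger_gap: 0.0872
grasp_force: 0.0
```

```bash
python3 go.py 0.5726 -0.283 0.07 79.5
```

```text
t24.7 pos [ 0.5739 -0.28    0.153 ] yang 79.5 F [-0.4 -0.1 -0.4] gap 0.0872 j7 1.96
row [ 0.009 -0.032  0.83 ] turn -0.000
```

Call:
jog_arm(
  targets=[0.01,-0.03,0.4,0,1,0.01,-0.03,0.83,0,1,0.01,-0.03,0.83,0,1,0.01,-0.03,0.83,0,1],
)

```text
clock: 25.1
ee_pos: [0.5719, -0.2835, 0.0701]
tool_rot: [0.092, 0.996, 0.0, -0.0]
wrist_force: [-0.3, 0.0, 0.1]
finger_gap: 0.0871
grasp_force: 0.0
```

```bash
python3 go.py 0.5726 -0.283 0.012 79.5
```

```text
t25.1 pos [ 0.5719 -0.2835  0.0701] yang 79.4 F [-0.3  0.   0.1] gap 0.0871 j7 2.00
row [-0.006  0.006  0.581] turn -0.001
```

Call:
jog_arm(
  targets=[0,0,0.3,0,1,0,0,0.57,0,1,0,0,0.57,0,1,0,0,0.57,0,0.5,0,0,0.57,0,0.5,0,0,0.57,0,0.5,0,0,0.57,0,0.4,0,0,0.57,0,0.4,0,0,0.57,0,0.4,0,0,0.57,0,0.4,0,0,0.57,0,0.4],
  squeeze=20,
)

```text
clock: 26.2
ee_pos: [0.5722, -0.2835, 0.0124]
tool_rot: [0.092, 0.996, 0.0, 0.0]
wrist_force: [0.4, 2.6, 3.6]
finger_gap: 0.0539
grasp_force: 2.0
```

Call:
jog_arm(
  targets=[0,0,-0.1,0,0.4,0,0,-0.3,0,0.4,0,0,-0.5,0,0.4,0,0,-0.5,0,0.4,0,0,-0.5,0,0.4],
)

```text
clock: 26.7
ee_pos: [0.5714, -0.2843, 0.0621]
tool_rot: [0.093, 0.996, -0.0, 0.0]
wrist_force: [0.8, -0.9, -1.8]
finger_gap: 0.0539
grasp_force: 20.0
```

```bash
python3 go.py 0.5741 -0.1365 0.063 89.75
```

```text
t26.7 pos [ 0.5714 -0.2843  0.0621] yang 79.3 F [ 0.8 -0.9 -1.8] gap 0.0539 j7 2.01
row [ 0.247  1.458 -0.01 ] turn -0.087
```

Call:
jog_arm(
  targets=[0.04,0.2,0,0,0.3,0.08,0.45,0,0,0.3,0.12,0.7,0,0,0.3,0.15,0.95,0,0,0.3,0.15,0.95,0,0,0.3,0.15,0.95,0,0,0.3],
)

```text
clock: 27.3
ee_pos: [0.5738, -0.1873, 0.0611]
tool_rot: [0.092, 0.996, -0.0, -0.001]
wrist_force: [0.3, 0.0, -1.2]
finger_gap: 0.0539
grasp_force: 20.0
```

Call:
jog_arm(
  targets=[0.03,0.15,0,-0.03,0.3,0.06,0.33,0,-0.06,0.3,0.09,0.5,0,-0.087,0.3,0.09,0.5,0,-0.087,0.3,0.09,0.5,0,-0.087,0.3,0.09,0.5,0,-0.087,0.3],
)

```text
clock: 27.9
ee_pos: [0.5748, -0.1374, 0.0622]
tool_rot: [0.002, 1.0, -0.0, 0.0]
wrist_force: [-0.5, -0.0, -1.8]
finger_gap: 0.054
grasp_force: 20.0
```

```bash
python3 go.py 0.5741 -0.1365 0.022 89.75
```

```text
t27.9 pos [ 0.5748 -0.1374  0.0622] yang 89.8 F [-0.5 -0.  -1.8] gap 0.0540 j7 1.91
row [0.007 0.01  0.402] turn 0.000
```

Call:
jog_arm(
  targets=[0.005,0.01,0.1,0,0.3,0.005,0.01,0.25,0,0.3,0.005,0.01,0.38,0,0.3,0.005,0.01,0.41,0,0.3,0.005,0.01,0.415,0,0.3,0.005,0.01,0.415,0,0.3],
)

```text
clock: 28.5
ee_pos: [0.5733, -0.1361, 0.0199]
tool_rot: [0.002, 1.0, 0.0, -0.001]
wrist_force: [-4.8, 1.2, 6.4]
finger_gap: 0.054
grasp_force: 20.0
```

```bash
python3 go.py 0.5741 -0.1365 0.022 89.75
```

```text
t28.5 pos [ 0.5733 -0.1361  0.0199] yang 89.8 F [-4.8  1.2  6.4] gap 0.0540 j7 1.93
row [-0.008 -0.004 -0.021] turn 0.000
```

Call:
jog_arm(
  targets=[0,0,-0.005,0,0.95,0,0,-0.005,0,0.95,0,0,-0.005,0,0.95,0,0,-0.005,0,0.95,0,0,-0.2,0,0.95,0,0,-0.6,0,0.95,0,0,-1,0,0.95,0,0,-1,0,0.95],
)

```text
clock: 29.3
ee_pos: [0.5775, -0.137, 0.126]
tool_rot: [0.002, 1.0, -0.0, 0.004]
wrist_force: [1.1, -0.4, 0.2]
finger_gap: 0.0827
grasp_force: 0.0
```

Call:
jog_arm(
  targets=[0,-0.5,-0.2,0,0.95,0,-1,-0.2,0,0.95,0,-1,-0.2,0,0.95],
)

```text
clock: 29.6
ee_pos: [0.5723, -0.244, 0.1413]
tool_rot: [0.006, 1.0, -0.002, 0.0]
wrist_force: [-0.9, -0.9, -0.1]
finger_gap: 0.0823
grasp_force: 0.0
```

Call:
jog_arm(
  targets=[0,-0.5,0,0,1,0,-1,0,-0.04,1,0,-1,0,-0.04,1],
)

```text
clock: 29.9
ee_pos: [0.5701, -0.345, 0.1401]
tool_rot: [-0.037, 0.999, -0.002, -0.001]
wrist_force: [-2.0, -1.6, 0.7]
finger_gap: 0.0864
grasp_force: 0.0
```

Call:
jog_arm(
  targets=[0,-0.3,0,0,1,0,-0.6,0,0,1,0,-0.6,0,0,1,0,-0.6,0,0,1,0,-0.6,0,0,1],
)

```text
clock: 30.4
ee_pos: [0.5787, -0.3947, 0.1399]
tool_rot: [-0.041, 0.999, 0.0, -0.0]
wrist_force: [-0.1, 0.3, 0.4]
finger_gap: 0.087
grasp_force: 0.0
```

```bash
python3 - <<'E'
from meas import *
im,hs=grab('top');print('B',cartons(im));print('A',cartons(im,.058))
for n in('choc','straw'): print(n,pot(im,hs,n)[1])
E
python3 go.py 0.5801 -0.4003 0.07 94.65
```

```text
B [(array([375., 173.]), array([ 0.57423682, -0.14310072]), 128.8380126953125, 50.540435791015625, -0.3487396240234375)]
A [(array([375., 173.]), array([ 0.572242  , -0.14220522]), 128.0396270751953, 50.22722244262695, -0.3487396240234375)]
choc (0.48642975091934204, 0.15153948962688446)
straw (0.6257805824279785, 0.09462431073188782)
t30.4 pos [ 0.5789 -0.3944  0.1402] yang 94.7 F [ 0.5 -0.  -0.6] gap 0.0871 j7 2.40
row [-0.007 -0.06   0.702] turn 0.000
```

Call:
jog_arm(
  targets=[-0.005,-0.06,0.3,0,1,-0.005,-0.06,0.7,0,1,-0.005,-0.06,0.7,0,1,-0.005,-0.06,0.7,0,1],
)

```text
clock: 30.85
ee_pos: [0.5796, -0.4007, 0.0708]
tool_rot: [-0.041, 0.999, 0.0, -0.0]
wrist_force: [1.0, -0.6, 0.3]
finger_gap: 0.087
grasp_force: 0.0
```

```bash
python3 go.py 0.5801 -0.4003 0.012 94.65
```

```text
t30.9 pos [ 0.5796 -0.4007  0.0708] yang 94.7 F [ 1.  -0.6  0.3] gap 0.0870 j7 2.43
row [-0.006  0.003  0.588] turn 0.000
```

Call:
jog_arm(
  targets=[0,0,0.3,0,1,0,0,0.58,0,1,0,0,0.58,0,1,0,0,0.58,0,0.5,0,0,0.58,0,0.5,0,0,0.58,0,0.5,0,0,0.58,0,0.3,0,0,0.58,0,0.3,0,0,0.58,0,0.3,0,0,0.58,0,0.3,0,0,0.58,0,0.3,0,0,0.58,0,0.3],
)

```text
clock: 32.05
ee_pos: [0.5801, -0.4011, 0.0133]
tool_rot: [-0.041, 0.999, 0.0, 0.0]
wrist_force: [-0.4, 4.8, 6.1]
finger_gap: 0.0538
grasp_force: 20.0
```

Call:
jog_arm(
  targets=[0,0,-0.1,0,0.3,0,0,-0.3,0,0.3,0,0,-0.6,0,0.3,0,0,-0.9,0,0.3,0,0,-0.98,0,0.3,0,0,-0.98,0,0.3],
)

```text
clock: 32.65
ee_pos: [0.5799, -0.4026, 0.1121]
tool_rot: [-0.04, 0.999, -0.001, 0.001]
wrist_force: [0.3, 0.9, -1.9]
finger_gap: 0.0541
grasp_force: 20.0
```

```bash
python3 go.py 0.5735 -0.1385 0.11 89.75
```

```text
t32.6 pos [ 0.5799 -0.4026  0.1121] yang 94.6 F [ 0.3  0.9 -1.9] gap 0.0541 j7 2.42
row [-0.148  2.638  0.016] turn 0.040
```

Call:
jog_arm(
  targets=[-0.02,0.25,0,0,0.3,-0.04,0.55,0,0,0.3,-0.05,0.85,0,0,0.3,-0.05,0.95,0,0,0.3,-0.05,0.95,0,0,0.3],
)

```text
clock: 33.15
ee_pos: [0.5767, -0.3043, 0.1091]
tool_rot: [-0.042, 0.999, 0.001, -0.001]
wrist_force: [0.7, 0.6, -2.3]
finger_gap: 0.054
grasp_force: 20.0
```

Call:
jog_arm(
  targets=[-0.02,0.25,0,0,0.3,-0.04,0.55,0,0,0.3,-0.05,0.85,0,0,0.3,-0.05,0.95,0,0.02,0.3,-0.05,0.95,0,0.04,0.3],
)

```text
clock: 33.65
ee_pos: [0.5741, -0.2108, 0.1099]
tool_rot: [0.002, 1.0, 0.0, -0.0]
wrist_force: [0.9, 0.3, -1.6]
finger_gap: 0.0539
grasp_force: 20.0
```

Call:
jog_arm(
  targets=[-0.02,0.25,0,0,0.3,-0.04,0.55,0,0,0.3,-0.04,0.7,0,0,0.3,-0.04,0.73,0,0,0.3,-0.04,0.73,0,0,0.3,-0.04,0.73,0,0,0.3],
)

```text
clock: 34.25
ee_pos: [0.5781, -0.1407, 0.1106]
tool_rot: [0.003, 1.0, -0.001, 0.0]
wrist_force: [-0.4, -0.5, -0.8]
finger_gap: 0.0539
grasp_force: 20.0
```

```bash
python3 go.py 0.5735 -0.1385 0.0713 89.75
```

```text
t34.2 pos [ 0.5781 -0.1407  0.1106] yang 89.7 F [-0.4 -0.5 -0.8] gap 0.0539 j7 1.89
row [0.046 0.022 0.393] turn -0.000
```

Call:
jog_arm(
  targets=[0.045,0.02,0.1,0,0.3,0.045,0.02,0.25,0,0.3,0.045,0.02,0.33,0,0.3,0.045,0.02,0.33,0,0.3,0.045,0.02,0.33,0,0.3],
)

```text
clock: 34.75
ee_pos: [0.5737, -0.1368, 0.0772]
tool_rot: [0.002, 1.0, -0.0, -0.0]
wrist_force: [0.4, -0.7, -1.7]
finger_gap: 0.0538
grasp_force: 20.0
```

```bash
python3 go.py 0.5735 -0.1385 0.0713 89.75
python3 - <<'E'
from h import *
im,_=grab('scene');cv2.imwrite('pics/b1.png',cv2.resize(im[200:310,230:360],None,fx=5,fy=5)[:,:,::-1])
E
```

```text
t34.8 pos [ 0.5737 -0.1368  0.0772] yang 89.8 F [ 0.4 -0.7 -1.7] gap 0.0538 j7 1.91
row [ 0.002 -0.017  0.059] turn 0.000
```

View pics/b1.png

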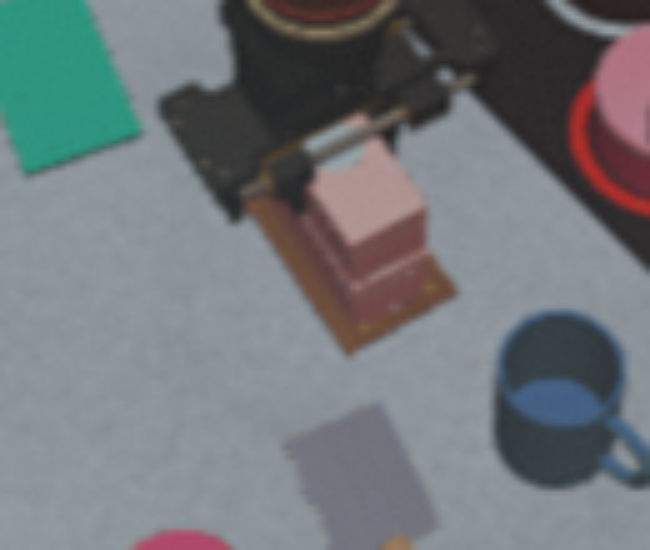

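The scene view shows carton B aligned just above A on the board. I lower it the last 6 mm, release and clear away.

Call:
jog_arm(
  targets=[0,0,0.03,0,0.3,0,0,0.055,0,0.3,0,0,0.06,0,0.3,0,0,0.06,0,0.3,0,0,0.06,0,0.95,0,0,0.06,0,0.95,0,0,0.06,0,0.95,0,0,0.06,0,0.95,0,0,-0.15,0,0.95,0,0,-0.5,0,0.95,0,0,-0.9,0,0.95,0,0,-0.9,0,0.95],
)

```text
clock: 36.0
ee_pos: [0.5767, -0.1376, 0.1731]
tool_rot: [0.002, 1.0, -0.0, 0.004]
wrist_force: [0.7, -1.2, -0.6]
finger_gap: 0.0824
grasp_force: 0.0
```

Call:
jog_arm(
  targets=[0,-0.5,0,0,0.9,0,-1,0,0,0.9,0,-1,0,0,0.9,0,-1,0,0,0.9],
)

```text
clock: 36.4
ee_pos: [0.573, -0.2383, 0.1672]
tool_rot: [0.003, 1.0, -0.0, -0.0]
wrist_force: [-0.3, 0.8, -0.1]
finger_gap: 0.0783
grasp_force: 0.0
```

Call:
jog_arm(
  targets=[0,-0.5,0,0,0.9,0,-1,0,0,0.9,0,-1,0,0,0.9,0,-1,0,0,0.9],
)

```text
clock: 36.8
ee_pos: [0.5731, -0.3366, 0.167]
tool_rot: [0.002, 1.0, 0.0, -0.0]
wrist_force: [0.5, 0.6, -0.6]
finger_gap: 0.0785
grasp_force: 0.0
```

Call:
jog_arm(
  targets=[0,-0.4,0,0,0.9,0,-0.4,0,0,0.9,0,-0.4,0,0,0.9],
)

```text
clock: 37.1
ee_pos: [0.5738, -0.375, 0.1672]
tool_rot: [0.001, 1.0, 0.001, -0.0]
wrist_force: [-0.1, -0.1, 0.6]
finger_gap: 0.0785
grasp_force: 0.0
```

Run:
```python
from meas import *
im,hs=grab('top');print('top carton',cartons(im,.108))
for n in('choc','straw'): print(n,pot(im,hs,n)[1])
s,_=grab('scene')
a=cv2.resize(im[110:250,170:520],None,fx=2,fy=2);b=cv2.resize(s[130:270,210:560],None,fx=2,fy=2)
cv2.imwrite('pics/f.png',np.vstack([a,b])[:,:,::-1]);print(read_state()['clock'],read_state()['ee_pos'])
```

```text
top carton [(array([377., 168.]), array([ 0.57384448, -0.14121101]), 129.22731018066406, 51.8944206237793, -0.372406005859375)]
choc (0.48642975091934204, 0.15153948962688446)
straw (0.6257805824279785, 0.09462431073188782)
37.2 [ 0.57430797 -0.3739439   0.16731031]
```

View pics/f.png

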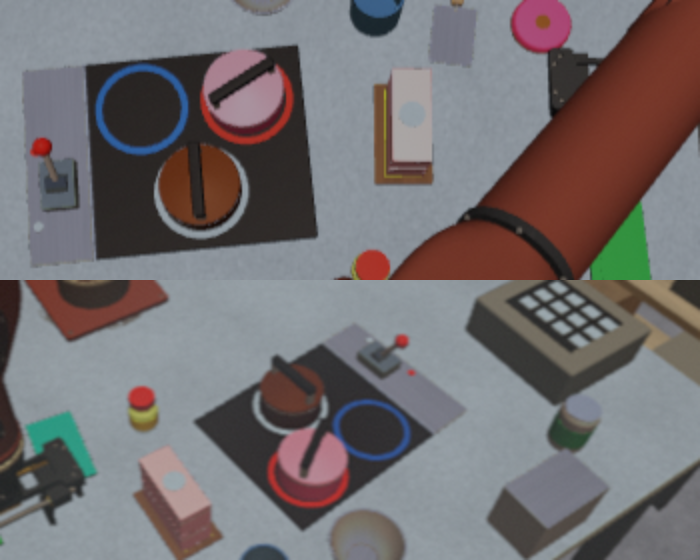

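The final picture shows both pots on their rings, the lever leaning ON, a two-carton stack about 4 mm off the patch centre, the bystanders in place and the arm clear.

```bash
python3 -c "
from cell import finish_job
print(finish_job())"
```

```text
the job is handed in; nothing more can be done
None
```

The job is handed in at about 37 s with no verdict returned: the heat went off and then fully on in the required order, both pots measured about 3 mm from their ring centres, and the two pink cartons present are stacked about 5 mm off the board's centre.

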